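# Put the pounding bench and toys away for the night

### The job

Put the toddler's play things in order for the night: turn the four wing bolts that hold the pounding bench's deck clockwise until they stop, and only then knock all its pegs fully down with the mallet (not with the hand), and stand the mallet back on its cork mat, on its face as you found it. Whichever of the snack cup, tin, teether and bead rattle are lying about go onto the white turntable, well inside its edge and resting flat on it, the cup upright; the pot stays on the turntable and the jar, stacking cup and toy car are left alone.

Things in the scene. Friction and masses are not known exactly. Their poses are not given: they have to be found in the camera images.
- bench_top (a point): Centre of the deck's upper face on the wooden pounding bench, which stands fixed: beech deck 260 long (x) x 120 wide (y) x 20 mm, 100 mm above the glass, on two end boards; z up. Three pegs, 22 mm diameter, stand on its centre line at x = -46 (red), 0 (yellow), +46 mm (blue); four wing bolts at its corners, x = +-108, y = +-36 mm, hold it to the end boards.
- peg0 (a joint): How far the red peg has been driven down, in m: 0 fully raised (its top 22 mm above the deck), 0.020 fully down at its stop (top 2 mm above the deck); starts 0 to 0.008. Its slit, springy shank resists with 8 to 11 N and stays where it is left. Only the mallet may drive it.
- peg1 (a joint): How far the yellow peg has been driven down, in m: 0 fully raised (its top 22 mm above the deck), 0.020 fully down at its stop (top 2 mm above the deck); starts 0 to 0.008. Its slit, springy shank resists with 8 to 11 N and stays where it is left. Only the mallet may drive it.
- peg2 (a joint): How far the blue peg has been driven down, in m: 0 fully raised (its top 22 mm above the deck), 0.020 fully down at its stop (top 2 mm above the deck); starts 0 to 0.008. Its slit, springy shank resists with 8 to 11 N and stays where it is left. Only the mallet may drive it.
- bolt0_grip (a point): Middle of the green wing bolt's head, on its vertical turning axis, 24 mm above the deck. The head is a bar 40 long (this point's x axis turns with it and lies along the bar) x 16 wide x 24 mm high, its top 36 mm above the deck, its underside 12 mm above the deck over a round 26 mm neck.
- bolt0 (a joint): Turn of the green captive half-turn bolt in rad, growing clockwise seen from above; stop at 2.618 (fully home), where the bar lies along the bench's length; starts 0 to 0.9. Friction about 0.06 N m, stays where left; it does not rise or sink as it turns.
- bolt1_grip (a point): Middle of the orange wing bolt's head, on its vertical turning axis, 24 mm above the deck. The head is a bar 40 long (this point's x axis turns with it and lies along the bar) x 16 wide x 24 mm high, its top 36 mm above the deck, its underside 12 mm above the deck over a round 26 mm neck.
- bolt1 (a joint): Turn of the orange captive half-turn bolt in rad, growing clockwise seen from above; stop at 2.618 (fully home), where the bar lies along the bench's length; starts 0 to 0.9. Friction about 0.06 N m, stays where left; it does not rise or sink as it turns.
- bolt2_grip (a point): Middle of the white wing bolt's head, on its vertical turning axis, 24 mm above the deck. The head is a bar 40 long (this point's x axis turns with it and lies along the bar) x 16 wide x 24 mm high, its top 36 mm above the deck, its underside 12 mm above the deck over a round 26 mm neck.
- bolt2 (a joint): Turn of the white captive half-turn bolt in rad, growing clockwise seen from above; stop at 2.618 (fully home), where the bar lies along the bench's length; starts 0 to 0.9. Friction about 0.06 N m, stays where left; it does not rise or sink as it turns.
- bolt3_grip (a point): Middle of the purple wing bolt's head, on its vertical turning axis, 24 mm above the deck. The head is a bar 40 long (this point's x axis turns with it and lies along the bar) x 16 wide x 24 mm high, its top 36 mm above the deck, its underside 12 mm above the deck over a round 26 mm neck.
- bolt3 (a joint): Turn of the purple captive half-turn bolt in rad, growing clockwise seen from above; stop at 2.618 (fully home), where the bar lies along the bench's length; starts 0 to 0.9. Friction about 0.06 N m, stays where left; it does not rise or sink as it turns.
- mallet: Small wooden mallet with rubber faces, 0.17 to 0.24 kg. Origin: centre of its lower striking face. Head 50 (x) x 44 (y) x 80 mm high (z), z up as it stands on its face. Handle level, along -x from the head: from x = -23 to x = -153 mm, 18 mm wide (y) and 22 mm high, centred 40 mm above the lower face. It stands freely on its face.
- mat: Cork mat 230 (x) x 110 (y) x 3 mm lying on the glass, fixed; origin at the centre of its underside. The mallet's place: anywhere with the centre of its face well on the cork; the mallet handle may point any way.
- turntable_top (a point): Centre of the upper surface of the round white turntable, 240 mm diameter, surface 28 mm above the glass. The platter turns with light friction about its centre; its foot is fixed. A small white pot (36 mm diameter, 36 mm high) stands near its middle and stays on it.
- dummy_pot: Small white lidded ceramic pot near the middle of the turntable, 36 mm diameter, 36 mm high; origin at the centre of its underside. Stays on the turntable.
- teether: Lavender silicone teether ring lying flat: 72 mm outside, 48 mm hole, the ring itself 12 mm thick and round in section (centre line 30 mm from the middle), 40 g; may be absent. Origin at the centre of its underside.
- rattle: Wooden bead rattle lying down: a 14 mm round bar along its x axis between two cubic beads (26 x 32 x 32 mm, centred 35 mm either side); 96 mm long over all, clear grip between two thin beads about 30 mm wide at the middle; 50 g; may be absent. Origin under its middle.
- rattle_center (a point): Middle of the rattle's bar, 16 mm above the surface it lies on.
- snack_cup: Closed blue plastic snack cup with white twist cap: body 60 mm diameter to 54 mm height, cap 54 mm diameter, 74 mm high in all; about 65 to 125 g; may be absent. Origin at the centre of its underside, z up.
- tin: Tiny round aluminium tin, 48 mm diameter, 20 mm high, 35 g; may be absent. Origin at the centre of its underside.
- cream_jar: Cream jar, 52 mm diameter, 50 mm high, towards the back; leave alone. Origin at the centre of its underside.
- stack_cup: Yellow stacking cup, 60 mm across, 50 mm high, at the back, left of the jar; leave alone. Origin at the centre of its underside.
- wood_car: Sage and cream wooden toy car, 90 x 44 x 52 mm, at the back, right of the jar; leave alone. Origin at the centre of its underside.
Mind the look-alikes: they are no part of the job. There is more than one size of the teether; the job needs the middle-sized.

How it is judged:
On the way, in this order (a step that is already met when the one before it is completed fails the run):
1. all four wing bolts are turned clockwise to their stops (value of joint each of bolt0, bolt1, bolt2, bolt3 above 2.5 rad), for 0.2 s.
2. all three pegs are fully down, the last one under the mallet (value of joint each of peg0, peg1, peg2 above 0.0175 m and (contact force between mallet and peg0 above 0.5 N or contact force between mallet and peg1 above 0.5 N or contact force between mallet and peg2 above 0.5 N)).
3. the mallet is set back on its cork mat, standing on its face, and let go (x of mallet in the frame of mat between -0.11 and 0.11 m and y of mallet in the frame of mat between -0.05 and 0.05 m and angle between mallet's own z axis and vertical below 0.15 rad and height (world z) of mallet below 0.012 m and linear speed of mallet below 0.03 m/s and contact force between the fingers and mallet below 0.2 N), for 0.3 s.
At the end, for the whole second after the job is handed in: Bolts at 2.5 rad or more; pegs driven 17.5 mm or more; mallet upright (0.15 rad) with its face centred on the cork; each toy present rests on the turntable, middle within 108 mm of its centre, cup upright (0.15 rad); pot still upright on the turntable; all released and at rest (all of step 1 and value of joint each of peg0, peg1, peg2 above 0.0175 m and x of mallet in the frame of mat between -0.11 and 0.11 m and y of mallet in the frame of mat between -0.05 and 0.05 m and angle between each of mallet, snack_cup's own z axis and vertical below 0.15 rad and height (world z) of mallet below 0.012 m and linear speed of each of mallet, teether, rattle, snack_cup, tin below 0.03 m/s and horizontal distance between each of teether, rattle_center, snack_cup, tin and turntable_top below 0.108 m and z of teether in the frame of turntable_top between -0.005 and 0.02 m and z of rattle_center in the frame of turntable_top between 0.008 and 0.026 m and z of snack_cup in the frame of turntable_top between -0.005 and 0.008 m and z of tin in the frame of turntable_top between -0.005 and 0.026 m and horizontal distance between dummy_pot and turntable_top below 0.1 m and angle between dummy_pot's own z axis and vertical below 0.2 rad); the robot touches nothing.
It fails at once if a peg is pushed by the fingers or arm instead of being knocked with the mallet (contact force between any of the fingers, the arm and peg0 above 2 N or contact force between any of the fingers, the arm and peg1 above 2 N or contact force between any of the fingers, the arm and peg2 above 2 N).
It fails at once if the cream jar, stacking cup or toy car is shifted more than 4 cm or knocked over (distance of any of cream_jar, stack_cup, wood_car from where it was at the start of the episode above 0.04 m or angle between any of cream_jar, stack_cup, wood_car's own z axis and vertical above 0.5 rad).
Of teether, rattle, snack_cup, tin only 2 to 4 are there at a start; the rules pass over those that are not, and their reading is None.
At some moment in a run one of teether, rattle, tin may be knocked a few centimetres aside while the robot is not near it.
It also fails if it takes over 210 s, if anything falls off the work surface, if the arm or the gripper's body presses on something with over 40 N, if the wrist force passes 120 N, or if a joint passes its speed limit or range.

### The arm

A 6-joint arm with a two-finger parallel gripper is mounted at the origin on the work surface. World frame = base frame: x ahead of the robot, y to its left, z up, the work surface at z = 0. Lengths are in m, angles in rad, forces in N, time in s.
With the tool pointing down it reaches from about 0.35 to 1 m from the base axis. Payload 7.1 kg.
Tool frame: the origin (TCP) lies between the finger pads; the fingertips stand bot.tcp_to_tips ahead of it and the grasp point (between the pads) lies 6 mm ahead of it (bot.tcp_to_tips is the distance from the TCP to the fingertips, in m); z points along the fingers, y is the line along which they close (so a half turn about z gives the same grasp; the last joint's range is limited). The gripper opens to 85 mm and grips with 20 to 120 N. Pads are 22 mm wide; open, the fingers measure 114 mm over their backs; the gripper's body (76 mm by 85 mm) begins 54 mm behind the grasp point. The pads swing forward as they close: fully open they stand 13 mm farther back than shut.
Start: joints at [-1.269, 0.423, 1.63, -0, 1.089, -0.019], TCP at [0.197, -0.593, 0.256] pointing down, gripper open.
Joint ranges: [-3, 3], [-0.9, 2.11], [0.09, 2.58], [-1.31, 4.45], [0.11, 2.69], [-2.54, 2.54]. Speed limits (rad/s): [2.39, 2.39, 3.01, 3.14, 3.14, 3.14].

### API

Orientations are given as a unit quaternion [w, x, y, z].
In Python, from plant import monitor, viewer, job, recognise, landmark_of, bot gives the robot as it stands.
- The arm moves only by the tool step_arm, never from a script. Its argument "series" is a list that holds one entry, the list of rows, each a list of 7 numbers: the opening, from -1 (shut) to 1 (fully open), then the shift along the tool's x, y, z in m, then the turn, a rotation vector about the tool's x, y, z in degrees. In form: [[[fingers, x, y, z, rx, ry, rz], ...]]. A call has 1 to 20 rows; each row shifts and turns the commanded pose from where the row before left it, along the tool's axes as they then stand; what a row does not reach is not made up. A row lasts 1/12 s, in which the tool goes at most 41.7 mm and 7.16 degrees, less where a joint would pass 70% of its speed; a pose out of reach is approached as far as the arm can. A call with a gripper value outside its range is refused whole. The fingers move at their own pace and stop on an object; the grip force is fixed at half the most. Time passes only in rows, so rows that do not move let the fingers close. It gives the time, the measured TCP pose, the force, the opening and the grip force at its end, in the units of the state.
- monitor.get_state(): the state, without advancing time (a new reading comes with each control period).
- viewer.read_camera(name): name is "scene" or "top" or "wrist"; returns (picture, depth): 384x512x3 uint8, blue, green, red; 384x512 float32, m along the optical axis (not along the pixel's ray), 0 where there is no reading.
- viewer.camera_info(name): a dict with "mtx" (3x3 intrinsics, pixels), "R" (3x3) and "t" (3): a world point X has camera coordinates R X + t; the wrist camera has in their place "mount" (4x4, takes a point from camera to tool coordinates, whose origin is the TCP and whose axes are the flange's). Camera axes: x right, y down, z forward; pixel columns grow to the right and rows downward; lengths in m; the calibration is good to about 2 mm. A picture is of the moment at which its call begins: read the wrist's pose just before it. camera_info takes no time and is no camera call.
- job.close_job(): hands the job in; it is judged then, once.
Trained networks look in the newest picture that a camera, given by its name, has taken for a name from the list of things; names that differ only in an ending like _2 or _b are one class to them, and where a whole thing is asked for, a point or a joint stands for the part that bears it (a point fixed in the world has none). Each returns a list of dicts, best first, with "score" (0 to 1); they miss things now and then, are a little off and sometimes report something else, mostly with a low value. They report only what shows in the picture. A call takes as long as a camera call. They do not tell look-alikes from the thing itself.
- recognise(camera, label): "xy" ([column, row] in pixels, amid what is visible of it).
- landmark_of(camera, label): "xy" ([column, row] in pixels: a listed point, or the origin of a listed thing).
The state is a dict: "t": time; "joints": joint angles; "qvel": joint speeds; "joint_efforts": joint torques, N m; "tcp_pos": TCP position; "orientation": TCP orientation; "ft_force": force on the tool from outside, world axes, zero at the start; "ft_torque": the same for the moment, N m; "finger_gap": opening from 0.0 (shut) to 1.0 (fully open); "gripper_force": force on a finger pad.
Only numpy, scipy, OpenCV 4.12 (cv2) and the standard library are available. Lean on these libraries where they do the work, as an engineer would, in place of code of your own. Each camera call takes 0.05 s, during which the arm holds its last target. There are 200 camera calls.

## Working session

There is one attempt and no reset: what is moved stays moved. The work goes in short steps, Python scripts to look and compute and a tool call to move; the robot and the scene stay as the last step left them, time stands still between calls to the robot, and variables do not carry over. Pictures are saved under pics/ and viewed, at most 14 in all, crops included, and the job is handed in when it is done.

Besides the shell and the picture viewer there is one more tool, called as name([rows], argument=value, ...), one row to a line, values as JSON. step_arm: Moves the arm, as the interface text tells. Its arguments: {"type":"object","properties":{"series":{"type":"array"}},"required":["series"]}

```bash
ls; mkdir -p pics; python3 - <<'E'
from plant import monitor, viewer, bot
import cv2, numpy as np
s=monitor.get_state(); print(s)
print(bot.tcp_to_tips)
for n in("scene","top"):
    p,d=viewer.read_camera(n); cv2.imwrite(f"pics/{n}0.png",p); np.save(f"pics/{n}0.npy",d); print(viewer.camera_info(n))
print(viewer.camera_info("wrist"))
E
```

```text
pics
{'t': 0.0, 'joints': array([-1.26896902e+00,  4.23806137e-01,  1.63071106e+00, -7.08715269e-06,
        1.08861325e+00, -1.90160627e-02]), 'qvel': array([ 0.0003435 , -0.00030521, -0.00093514, -0.00103735,  0.00136084,
       -0.00169656]), 'joint_efforts': array([ 1.23939612e-03, -5.57381094e+01, -2.81739807e+01, -1.04189880e-04,
        7.41803757e-03, -2.58225680e-05]), 'tcp_pos': array([ 0.19696254, -0.59260362,  0.25555906]), 'orientation': array([-7.60776668e-04,  9.87159459e-01,  1.59736068e-01, -1.11470837e-04]), 'ft_force': array([-0.02986366, -0.81142609,  0.71549029]), 'ft_torque': array([-0.03993147,  0.02401728,  0.02478739]), 'gripper_force': 0.0, 'finger_gap': 1.000350507958647}
0.025
{'mtx': array([[460.4509243 ,   0.        , 254.46865958],
       [  0.        , 460.4509243 , 196.0471513 ],
       [  0.        ,   0.        ,   1.        ]]), 'R': array([[ 0.79624012,  0.60467412, -0.01925843],
       [ 0.36060859, -0.49993127, -0.78741995],
       [-0.48576035,  0.62003059, -0.61611601]]), 't': array([-0.42864193, -0.12528248,  1.71300498])}
{'mtx': array([[486
[... 197 characters left out ...]
51142e-04],
       [-9.85479521e-01, -1.89891904e-02, -1.68729146e-01],
       [ 1.68709008e-01,  2.66905226e-03, -9.85662288e-01]]), 't': array([-0.00547132,  0.53669802,  1.30519299])}
{'mtx': array([[265.56558203,   0.        , 254.10955408],
       [  0.        , 265.56558203, 192.05694422],
       [  0.        ,   0.        ,   1.        ]]), 'mount': array([[ 1.03575451e-03, -9.46078158e-01, -3.23936792e-01,
         8.31453155e-02],
       [ 9.99999097e-01,  1.25713047e-03, -4.74136022e-04,
        -1.22043935e-03],
       [ 8.55800546e-04, -3.23936009e-01,  9.46078607e-01,
        -1.17411899e-01],
       [ 0.00000000e+00,  0.00000000e+00,  0.00000000e+00,
         1.00000000e+00]])}
```

View pics/top0.png

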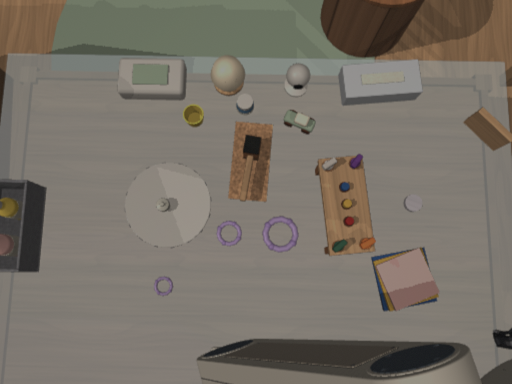

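View pics/scene0.png

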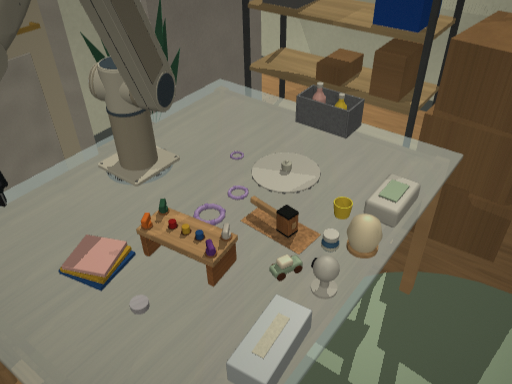

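The top view shows three lavender rings: middle-sized at (229,233), large at (280,234) and small at (164,286). The tin is at (413,203). No cup or rattle is visible: the blue/white item at (245,103) is the jar, between the stacking cup (194,115) and the car (299,121). The mallet is on the cork at (252,147), the turntable at (168,205), and the bench bolts are green (340,246), orange (367,243), white (331,164) and purple (356,161).

```bash
cat > h.py <<'E'
from plant import monitor, viewer, bot, recognise, landmark_of
import numpy as np, cv2
from scipy.spatial.transform import Rotation as Ro
def pose():
    s=monitor.get_state(); q=s['orientation']; R=Ro.from_quat([q[1],q[2],q[3],q[0]]).as_matrix()
    return s,R,np.array(s['tcp_pos'])
def cam(n):
    i=viewer.camera_info(n); K=i['mtx']
    if n=='wrist':
        s,R,p=pose(); M=i['mount']; Rwc=R@M[:3,:3]; c=R@M[:3,3]+p
    else: Rwc=i['R'].T; c=-Rwc@i['t']
    return K,Rwc,c
def snap(n,f=None):
    C=cam(n); p,d=viewer.read_camera(n)
    if f: cv2.imwrite(f'pics/{f}.png',p)
    return p,d,C
def cloud(d,C):
    K,R,c=C; v,u=np.mgrid[:d.shape[0],:d.shape[1]]
    r=np.stack([(u-K[0,2])/K[0,0],(v-K[1,2])/K[1,1],np.ones(d.shape)],-1)*d[...,None]
    return r@R.T+c
def onz(uv,z,C):   # pixel -> world at height z
    K,R,c=C; r=R@np.array([(uv[0]-K[0,2])/K[0,0],(uv[1]-K[1,2])/K[1,1],1]); return c+r*(z-c[2])/r[2]
def proj(X,C):
    K,R,c=C; q=K@(R.T@(np.asarray(X)-c)); return q[:2]/q[2]
def where(): 
    s,R,p=pose(); print('t',round(s['t'],2),'tcp',p.round(4),'yaw',round(np.degrees(np.arctan2(R[1,0],R[0,0])),2),'tilt z',R[:,2].round(3),'j6',round(float(s['joints'][5]),3),'gap',round(s['finger_gap'],3))
def delta(X,yaw=None):  # world target -> tool shift and turn
    s,R,p=pose(); y=np.degrees(np.arctan2(R[1,0],R[0,0]))
    print('shift mm',(R.T@(np.asarray(X)-p)*1000).round(1), 'rz', None if yaw is None else round((y-yaw+180)%360-180,1))
E
python3 - <<'E'
from h import *
p,d,C=snap('top')
W=cloud(d,C)
# bench deck
m=(abs(W[...,2]-0.1)<.006); m[:,:310]=0;m[:,390:]=0;m[:140]=0;m[265:]=0
r=cv2.minAreaRect(W[m][:,:2].astype(np.float32)); print('deck',r,m.sum())
for n,z in [('bench_top',.1)]+[(f'bolt{i}_grip',.124) for i in range(4)]+[('turntable_top',.028),('mallet',.003),('mat',0),('teether',0),('rattle',0),('snack_cup',0),('tin',0),('cream_jar',0),('stack_cup',0),('wood_car',0),('dummy_pot',.028)]:
    print(n,[(np.round(o['xy'],1).tolist(),round(o['score'],2),onz(o['xy'],z,C)[:2].round(3).tolist()) for o in landmark_of('top',n)[:4]])
print('wood mallet pts',W[147,252],W[198,245])
E
```

```text
deck ((0.49149346351623535, -0.24660566449165344), (0.25985953211784363, 0.12075065821409225), 6.545934200286865) 3620
bench_top [([346.1, 201.0], 0.71, [0.5, -0.247])]
bolt0_grip [([347.6, 199.4], 0.54, [0.501, -0.246]), ([342.6, 244.3], 0.47, [0.384, -0.232])]
bolt1_grip [([299.3, 124.3], 0.59, [0.702, -0.12]), ([368.9, 239.4], 0.42, [0.398, -0.3])]
bolt2_grip [([327.2, 164.1], 0.44, [0.594, -0.194])]
bolt3_grip [([409.9, 204.1], 0.66, [0.492, -0.408]), ([356.2, 159.3], 0.45, [0.608, -0.271])]
turntable_top [([167.2, 201.6], 0.86, [0.5, 0.24])]
mallet [([251.6, 150.5], 0.71, [0.658, 0.006]), ([327.0, 163.5], 0.38, [0.623, -0.212])]
mat [([251.7, 161.7], 0.59, [0.625, 0.006])]
teether [([278.6, 232.2], 0.76, [0.422, -0.074]), ([164.2, 282.9], 0.57, [0.275, 0.242]), ([228.4, 232.2], 0.54, [0.42, 0.068])]
rattle []
snack_cup []
tin [([410.1, 201.1], 0.61, [0.518, -0.45])]
cream_jar [([242.5, 106.6], 0.66, [0.791, 0.036]), ([325.5, 162.2], 0.54, [0.628, -0.208])]
stack_cup [([195.3, 119.6], 0.81, [0.749, 0.174])]
wood_car [([300.3, 126.1], 0.58, [0.735, -0.135]), ([165.6, 204.9], 0.21, [0.494, 0.249])]
dummy_pot [([166.2, 199.5], 0.57, [0.506, 0.243])]
wood mallet pts [0.64744267 0.00523128 0.08244541] [0.50947877 0.02176325 0.05818429]
```

step_arm([
  [[1,0.0256,-0.0175,-0.0103,0,0,0],[1,0.0256,-0.0175,-0.0103,0,0,0],[1,0.0256,-0.0175,-0.0103,0,0,0],[1,0.0256,-0.0175,-0.0103,0,0,0],[1,0.0256,-0.0175,-0.0103,0,0,0],[1,0.0256,-0.0175,-0.0103,0,0,0],[1,0.0256,-0.0175,-0.0103,0,0,0],[1,0.0256,-0.0175,-0.0103,0,0,0],[1,0.0256,-0.0175,-0.0103,0,0,0],[1,0.0256,-0.0175,-0.0103,0,0,0],[1,0.0256,-0.0175,-0.0103,0,0,0],[1,0.0256,-0.0175,-0.0103,0,0,0],[1,0.0256,-0.0175,-0.0103,0,0,0],[1,0.0256,-0.0175,-0.0103,0,0,0],[-1,0,0,0,0,0,6],[-1,0,0,0,0,0,6],[-1,0,0,0,0,0,0],[-1,0,0,0,0,0,0],[-1,0,0,0,0,0,0]],
])

```text
t: 2.53
tcp_pos: [0.4597, -0.2477, 0.4004]
orientation: [-0.0, 0.998, 0.057, -0.0]
ft_force: [-0.5, -1.2, -0.2]
finger_gap: 0.299
gripper_force: 0.0
```

```bash
python3 - <<'E'
from h import *
where(); print(bot.tcp_to_tips)
p,d,C=snap('wrist','w1'); np.savez('pics/w1.npz',d=d,K=C[0],R=C[1],c=C[2])
W=cloud(d,C)
m=(abs(W[...,2]-0.1)<.005)&(abs(W[...,0]-.49)<.16)&(abs(W[...,1]+.247)<.11)
r=cv2.minAreaRect(W[m][:,:2].astype(np.float32)); print('deck',r,m.sum(), np.median(W[m][:,2]))
cen=np.array(r[0]); 
for y in (6.5,):
  a=np.radians(y); B=np.array([[np.cos(a),-np.sin(a)],[np.sin(a),np.cos(a)]])
  for i,(x,yy) in enumerate([(-.108,.036),(-.108,-.036),(.108,.036),(.108,-.036)]):
    b=np.array([.4915,-.2466])+B@[x,yy]
    k=(W[...,2]>.125)&(W[...,2]<.145)&(np.hypot(W[...,0]-b[0],W[...,1]-b[1])<.03)
    q=W[k][:,:2].astype(np.float32); rr=cv2.minAreaRect(q); bx=cv2.boxPoints(rr); e=[bx[1]-bx[0],bx[2]-bx[1]]; e=max(e,key=np.linalg.norm)
    print(i,b.round(4),'seen',np.round(rr[0],4),np.round(rr[1],4),'bar yaw',round(np.degrees(np.arctan2(e[1],e[0]))%180,1),'z',W[k][:,2].max(),k.sum())
cv2.imwrite('pics/w1b.png',np.hstack([p[:, :]]))
E
```

```text
t 2.53 tcp [ 0.4597 -0.2477  0.4004] yaw 6.52 tilt z [-0.  0. -1.] j6 0.94 gap 0.299
0.025
deck ((0.4911274313926697, -0.2456744760274887), (0.2569662034511566, 0.12012817710638046), 6.616921424865723) 10839 0.10003194372064822
0 [ 0.3801 -0.2231] seen [ 0.3802 -0.2225] [0.0165 0.0391] bar yaw 129.6 z 0.13841865871087605 266
1 [ 0.3883 -0.2946] seen [ 0.3887 -0.2935] [0.0152 0.0397] bar yaw 120.5 z 0.13812686618941933 276
2 [ 0.5947 -0.1986] seen [ 0.5941 -0.1975] [0.0161 0.0398] bar yaw 124.2 z 0.13959828069542835 431
3 [ 0.6029 -0.2701] seen [ 0.6022 -0.269 ] [0.0159 0.0398] bar yaw 145.9 z 0.13813561572221394 411
```

View pics/w1.png

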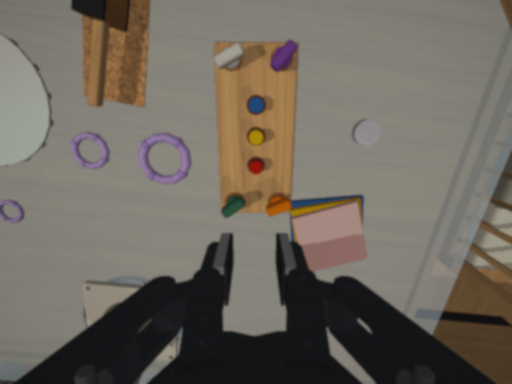

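The wrist view shows the bench upright in frame: white bolt (228,56), purple (285,54), green (232,205) and orange (278,205). The pegs are at (256,104), (256,136) and (256,166).

Teether candidates are small (11,211), middle (90,150) and large (165,158), and I choose the middle one. The tin is the disc at (367,132). I start with the purple bolt.

step_arm([
  [[0,0,0,0,0,0,-6.97],[0,0,0,0,0,0,-6.97],[0,0,0,0,0,0,-6.97],[0,0,0,0,0,0,-6.97],[0,0,0,0,0,0,-6.97],[0,0,0,0,0,0,-6.97],[0,0,0,0,0,0,-6.97],[0,0,0,0,0,0,-6.97],[0,0,0,0,0,0,-6.97],[0,0,0,0,0,0,-6.97],[0,0,0,0,0,0,-6.97],[0,0,0,0,0,0,-6.97],[0,0,0,0,0,0,-6.97],[0,0,0,0,0,0,-6.97],[0,0,0,0,0,0,-6.97],[0,0,0,0,0,0,-6.97],[0,0,0,0,0,0,-6.97],[0,0,0,0,0,0,-6.97],[0,0,0,0,0,0,-6.97],[0,0,0,0,0,0,-6.97]],
])

```text
t: 4.25
tcp_pos: [0.4597, -0.248, 0.4004]
orientation: [-0.0, 0.291, 0.957, 0.0]
ft_force: [-0.7, -0.3, -0.4]
finger_gap: 0.494
gripper_force: 0.0
```

```bash
python3 - <<'E'
from h import *
where(); delta([.6024,-.2694,.142],145.9)
E
```

```text
t 4.25 tcp [ 0.4597 -0.248   0.4004] yaw 146.18 tilt z [-0.  0. -1.] j6 -1.498 gap 0.494
shift mm [-130.6   61.6  258.3] rz 0.3
```

step_arm([
  [[0,-0.0163,0.0077,0.025,0,0,0],[0,-0.0163,0.0077,0.025,0,0,0],[0,-0.0163,0.0077,0.025,0,0,0],[0,-0.0163,0.0077,0.025,0,0,0],[0,-0.0163,0.0077,0.025,0,0,0],[0,-0.0163,0.0077,0.025,0,0,0],[0,-0.0163,0.0077,0.025,0,0,0],[0,-0.0163,0.0077,0.025,0,0,0],[0,0,0,0.0,0,0,0],[0,0,0,0.015,0,0,0],[0,0,0,0.015,0,0,0],[0,0,0,0.015,0,0,0],[0,0,0,0.0133,0,0,0],[0,0,0,0,0,0,0],[-1,0,0,0,0,0,0],[-1,0,0,0,0,0,0],[-1,0,0,0,0,0,0],[-1,0,0,0,0,0,0],[-1,0,0,0,0,0,0],[-1,0,0,0,0,0,0]],
])

```text
t: 5.92
tcp_pos: [0.6033, -0.2698, 0.1437]
orientation: [0.001, 0.294, 0.956, 0.0]
ft_force: [0.6, 4.1, 6.5]
finger_gap: 0.171
gripper_force: 61.9
```

```bash
python3 - <<'E'
from h import *
where(); s=pose()[0]; print(s['ft_force'],s['gripper_force'])
E
```

```text
t 5.92 tcp [ 0.6033 -0.2698  0.1437] yaw 145.78 tilt z [ 0.002 -0.    -1.   ] j6 -1.413 gap 0.171
[0.5951149  4.08046787 6.50763768] 61.93311810493469
```

step_arm([
  [[-1,0,0,-0.002,0,0,7.05],[-1,0,0,0,0,0,7.05],[-1,0,0,0,0,0,7.05],[-1,0,0,0,0,0,7.05],[-1,0,0,0,0,0,7.05],[-1,0,0,0,0,0,7.05],[-1,0,0,0,0,0,7.05],[-1,0,0,0,0,0,7.05],[-1,0,0,0,0,0,7.05],[-1,0,0,0,0,0,7.05],[-1,0,0,0,0,0,7.05],[-1,0,0,0,0,0,7.05],[-1,0,0,0,0,0,7.05],[-1,0,0,0,0,0,7.05],[-1,0,0,0,0,0,7.05],[-1,0,0,0,0,0,7.05],[-1,0,0,0,0,0,7.05],[-1,0,0,0,0,0,7.05],[-1,0,0,0,0,0,7.05],[-1,0,0,0,0,0,7]],
])

```text
t: 7.58
tcp_pos: [0.6039, -0.2697, 0.1438]
orientation: [0.0, 0.999, 0.039, 0.002]
ft_force: [9.1, 2.0, -8.9]
finger_gap: 0.17
gripper_force: 61.6
```

```bash
python3 - <<'E'
from h import *
where(); s=pose()[0]; print(s['ft_force'],s['ft_torque'],s['gripper_force'])
E
```

```text
t 7.58 tcp [ 0.6039 -0.2697  0.1438] yaw 4.51 tilt z [ 0.003 -0.    -1.   ] j6 1.053 gap 0.17
[ 9.0942321   1.99481028 -8.86176495] [ 0.54120814 -1.46256562  0.993763  ] 61.63550019264221
```

step_arm([
  [[0,0,0,0,0,0,0],[0,0,0,0,0,0,0],[0,0,0,0,0,0,0],[0,0,0,-0.025,0,0,0],[0,0,0,-0.025,0,0,0],[0,0,0,0,0,0,-7.1],[0,0,0,0,0,0,-7.1],[0,0,0,0,0,0,-7.1],[0,0,0,0,0,0,-7.1],[0,0,0,0,0,0,-7.1],[0,0,0,0,0,0,-7.1],[0,0,0,0,0,0,-7.1],[0,0,0,0,0,0,-7.1],[0,0,0,0,0,0,-7.1],[0,0,0,0,0,0,-7.1],[0,0,0,0,0,0,-7.1],[0,0,0,0,0,0,-7.1],[0,0,0,0,0,0,-7.1],[0,0,0,0,0,0,-7.1],[0,0,0,0,0,0,-7.1]],
])

```text
t: 9.25
tcp_pos: [0.6022, -0.2703, 0.1946]
orientation: [0.0, 0.561, 0.828, -0.0]
ft_force: [-0.6, 0.3, 0.1]
finger_gap: 0.501
gripper_force: 0.0
```

```bash
python3 - <<'E'
from h import *
where(); s,R,p=pose(); print(s['ft_force'])
X=np.array([.5945,-.1982,.145]); d=X-p
a=np.radians(124.2); print('after turn:',(d[0]*np.cos(a)+d[1]*np.sin(a)).round(4),(d[0]*np.sin(a)-d[1]*np.cos(a)).round(4),d[2]); delta(X,124.2)
E
```

```text
t 9.25 tcp [ 0.6022 -0.2703  0.1946] yaw 111.78 tilt z [ 0. -0. -1.] j6 -0.82 gap 0.501
[-0.6393227   0.32599094  0.1421455 ]
after turn: 0.064 0.0342 -0.04960748154116565
shift mm [69.8 19.6 49.6] rz -12.4
```

step_arm([
  [[0,0,0,0,0,0,-6.2],[0,0,0,0,0,0,-6.2],[0,0.016,0.0085,0,0,0,0],[0,0.016,0.0085,0,0,0,0],[0,0.016,0.0085,0,0,0,0],[0,0.016,0.0087,0,0,0,0],[0,0,0,0,0,0,0],[0,0,0,0.0165,0,0,0],[0,0,0,0.0165,0,0,0],[0,0,0,0.0165,0,0,0],[0,0,0,0,0,0,0],[-1,0,0,0,0,0,0],[-1,0,0,0,0,0,0],[-1,0,0,0,0,0,0],[-1,0,0,0,0,0,0],[-1,0,0,0,0,0,0]],
])

```text
t: 10.58
tcp_pos: [0.5955, -0.198, 0.146]
orientation: [0.001, 0.472, 0.882, -0.0]
ft_force: [-4.8, 0.3, 6.4]
finger_gap: 0.167
gripper_force: 61.5
```

step_arm([
  [[-1,0,0,0,0,0,7],[-1,0,0,0,0,0,7],[-1,0,0,0,0,0,7],[-1,0,0,0,0,0,7],[-1,0,0,0,0,0,7],[-1,0,0,0,0,0,7],[-1,0,0,0,0,0,7],[-1,0,0,0,0,0,7],[-1,0,0,0,0,0,7],[-1,0,0,0,0,0,7],[-1,0,0,0,0,0,7],[-1,0,0,0,0,0,7],[-1,0,0,0,0,0,7],[-1,0,0,0,0,0,7],[-1,0,0,0,0,0,7],[-1,0,0,0,0,0,7],[-1,0,0,0,0,0,7],[-1,0,0,0,0,0,0]],
])

```text
t: 12.08
tcp_pos: [0.5959, -0.1983, 0.146]
orientation: [0.001, 0.999, 0.039, 0.001]
ft_force: [-2.1, -0.3, 5.7]
finger_gap: 0.168
gripper_force: 61.9
```

```bash
python3 - <<'E'
from h import *
where(); s=pose()[0]; print(s['ft_force'],s['ft_torque'],s['gripper_force'])
E
```

```text
t 12.08 tcp [ 0.5959 -0.1983  0.146 ] yaw 4.47 tilt z [ 0.002 -0.002 -1.   ] j6 1.154 gap 0.168
[-2.08824861 -0.33431075  5.7206977 ] [-0.24781061  0.45247557  0.74107586] 61.882206201553345
```

step_arm([
  [[0,0,0,0,0,0,0],[0,0,0,0,0,0,0],[0,0,0,0,0,0,0],[0,0,0,-0.025,0,0,0],[0,0,0,-0.025,0,0,0],[0,0,0,0,0,0,-7.1],[0,0,0,0,0,0,-7.1],[0,0,0,0,0,0,-7.1],[0,0,0,0,0,0,-7.1],[0,0,0,0,0,0,-7.1],[0,0,0,0,0,0,-7.1],[0,0,0,0,0,0,-7.1],[0,0,0,0,0,0,-7.1],[0,0,0,0,0,0,-7.1],[0,0,0,0,0,0,-7.1],[0,0,0,0,0,0,-7.1],[0,0,0,0,0,0,-7.1],[0,0,0,0,0,0,-7.1],[0,0,0,0,0,0,-7.1],[0,0,0,0,0,0,-7.1]],
])

```text
t: 13.75
tcp_pos: [0.5954, -0.1977, 0.1946]
orientation: [-0.0, 0.562, 0.827, 0.0]
ft_force: [0.3, 0.9, -0.2]
finger_gap: 0.496
gripper_force: 0.0
```

```bash
cat >> h.py <<'E'
def plan(X,yaw):  # turn first, then shift
    s,R,p=pose(); d=np.asarray(X)-p; a=np.radians(yaw); where(); y=np.degrees(np.arctan2(R[1,0],R[0,0]))
    print('turn rz',round((y-yaw+180)%360-180,1),'then xyz mm',(1e3*np.array([d[0]*np.cos(a)+d[1]*np.sin(a),d[0]*np.sin(a)-d[1]*np.cos(a),-d[2]])).round(1))
E
python3 - <<'E'
from h import *
plan([.3803,-.2226,.146],129.6)
E
```

```text
t 13.75 tcp [ 0.5954 -0.1977  0.1946] yaw 111.61 tilt z [ 0.  0. -1.] j6 -0.717 gap 0.496
turn rz -18.0 then xyz mm [ 117.9 -181.6   48.6]
```

step_arm([
  [[0,0,0,0,0,0,-6],[0,0,0,0,0,0,-6],[0,0,0,0,0,0,-6],[0,0.0196,-0.0302,0,0,0,0],[0,0.0196,-0.0302,0,0,0,0],[0,0.0196,-0.0302,0,0,0,0],[0,0.0196,-0.0302,0,0,0,0],[0,0.0196,-0.0302,0,0,0,0],[0,0.0196,-0.0304,0,0,0,0],[0,0,0,0,0,0,0],[0,0,0,0,0,0,0],[0,0,0,0.016,0,0,0],[0,0,0,0.016,0,0,0],[0,0,0,0.016,0,0,0],[0,0,0,0,0,0,0],[-1,0,0,0,0,0,0],[-1,0,0,0,0,0,0],[-1,0,0,0,0,0,0],[-1,0,0,0,0,0,0],[-1,0,0,0,0,0,0]],
])

```text
t: 15.42
tcp_pos: [0.3807, -0.2221, 0.1477]
orientation: [0.001, 0.428, 0.904, -0.001]
ft_force: [-3.8, -3.1, 0.2]
finger_gap: 0.168
gripper_force: 59.3
```

step_arm([
  [[-1,0,0,0,0,0,7],[-1,0,0,0,0,0,7],[-1,0,0,0,0,0,7],[-1,0,0,0,0,0,7],[-1,0,0,0,0,0,7],[-1,0,0,0,0,0,7],[-1,0,0,0,0,0,7],[-1,0,0,0,0,0,7],[-1,0,0,0,0,0,7],[-1,0,0,0,0,0,7],[-1,0,0,0,0,0,7],[-1,0,0,0,0,0,7],[-1,0,0,0,0,0,7],[-1,0,0,0,0,0,7],[-1,0,0,0,0,0,7],[-1,0,0,0,0,0,7],[-1,0,0,0,0,0,7],[-1,0,0,0,0,0,6],[-1,0,0,0,0,0,0]],
])

```text
t: 17.0
tcp_pos: [0.3816, -0.2226, 0.1477]
orientation: [0.002, 0.999, 0.036, 0.001]
ft_force: [0.8, -5.8, -5.0]
finger_gap: 0.17
gripper_force: 59.7
```

```bash
python3 - <<'E'
from h import *
where(); s=pose()[0]; print(s['ft_force'],s['ft_torque'],s['gripper_force'])
E
```

```text
t 17.0 tcp [ 0.3816 -0.2226  0.1477] yaw 4.12 tilt z [ 0.002 -0.003 -1.   ] j6 0.946 gap 0.17
[ 0.78803266 -5.76893843 -4.96493617] [-1.11713761  0.04934035  0.76840163] 59.7064071893692
```

Now orange (bar yaw 120.5).

step_arm([
  [[0,0,0,0,0,0,0],[0,0,0,0,0,0,0],[0,0,0,0,0,0,0],[0,0,0,-0.025,0,0,0],[0,0,0,-0.025,0,0,0],[0,0,0,0,0,0,-7.1],[0,0,0,0,0,0,-7.1],[0,0,0,0,0,0,-7.1],[0,0,0,0,0,0,-7.1],[0,0,0,0,0,0,-7.1],[0,0,0,0,0,0,-7.1],[0,0,0,0,0,0,-7.1],[0,0,0,0,0,0,-7.1],[0,0,0,0,0,0,-7.1],[0,0,0,0,0,0,-7.1],[0,0,0,0,0,0,-7.1],[0,0,0,0,0,0,-7.1],[0,0,0,0,0,0,-7.1],[0,0,0,0,0,0,-7.1],[0,0,0,0,0,0,-7.1]],
])

```text
t: 18.67
tcp_pos: [0.3804, -0.2212, 0.1969]
orientation: [-0.0, 0.566, 0.825, 0.0]
ft_force: [0.1, -0.8, -0.8]
finger_gap: 0.501
gripper_force: 0.0
```

```bash
python3 - <<'E'
from h import *
plan([.3888,-.2939,.146],120.5)
E
```

```text
t 18.67 tcp [ 0.3804 -0.2212  0.1969] yaw 111.12 tilt z [ 0.  0. -1.] j6 -0.923 gap 0.501
turn rz -9.4 then xyz mm [-66.9 -29.7  50.9]
```

step_arm([
  [[0,0,0,0,0,0,-4.7],[0,0,0,0,0,0,-4.7],[0,-0.0167,-0.0074,0,0,0,0],[0,-0.0167,-0.0074,0,0,0,0],[0,-0.0167,-0.0074,0,0,0,0],[0,-0.0168,-0.0075,0,0,0,0],[0,0,0,0,0,0,0],[0,0,0,0.0167,0,0,0],[0,0,0,0.0167,0,0,0],[0,0,0,0.0165,0,0,0],[0,0,0,0,0,0,0],[-1,0,0,0,0,0,0],[-1,0,0,0,0,0,0],[-1,0,0,0,0,0,0],[-1,0,0,0,0,0,0],[-1,0,0,0,0,0,0]],
])

```text
t: 20.0
tcp_pos: [0.3888, -0.2941, 0.1478]
orientation: [0.001, 0.499, 0.867, 0.0]
ft_force: [-0.1, 4.4, 7.6]
finger_gap: 0.167
gripper_force: 61.5
```

step_arm([
  [[-1,0,0,0,0,0,7],[-1,0,0,0,0,0,7],[-1,0,0,0,0,0,7],[-1,0,0,0,0,0,7],[-1,0,0,0,0,0,7],[-1,0,0,0,0,0,7],[-1,0,0,0,0,0,7],[-1,0,0,0,0,0,7],[-1,0,0,0,0,0,7],[-1,0,0,0,0,0,7],[-1,0,0,0,0,0,7],[-1,0,0,0,0,0,7],[-1,0,0,0,0,0,7],[-1,0,0,0,0,0,7],[-1,0,0,0,0,0,7],[-1,0,0,0,0,0,7],[-1,0,0,0,0,0,4],[-1,0,0,0,0,0,0]],
])

```text
t: 21.5
tcp_pos: [0.3894, -0.2943, 0.1479]
orientation: [0.001, 0.999, 0.035, 0.001]
ft_force: [3.3, 3.7, 4.6]
finger_gap: 0.168
gripper_force: 62.0
```

```bash
python3 - <<'E'
from h import *
where(); s=pose()[0]; print(s['ft_force'],s['ft_torque'],s['gripper_force'])
E
```

```text
t 21.5 tcp [ 0.3894 -0.2943  0.1479] yaw 4.04 tilt z [ 0.002 -0.001 -1.   ] j6 0.828 gap 0.168
[3.28576903 3.69045954 4.56931509] [ 0.76894818 -0.53987428  0.95671845] 62.021756172180176
```

step_arm([
  [[0,0,0,0,0,0,0],[0,0,0,0,0,0,0],[0,0,0,0,0,0,0],[0,0,0,-0.03,0,0,0],[0,0,0,-0.03,0,0,0],[0,0,0,-0.03,0,0,0],[0,0,0,-0.03,0,0,0],[1,0.0192,-0.0232,-0.011,0,0,0],[1,0.0192,-0.0232,-0.011,0,0,0],[1,0.0192,-0.0232,-0.011,0,0,0],[1,0.0192,-0.0232,-0.011,0,0,0],[1,0.0192,-0.0232,-0.011,0,0,0],[1,0.0192,-0.0232,-0.011,0,0,0],[1,0.0192,-0.0232,-0.011,0,0,0],[1,0.0192,-0.0232,-0.011,0,0,0],[1,0.0192,-0.0232,-0.011,0,0,0],[1,0.0192,-0.0232,-0.011,0,0,0],[1,0.0192,-0.0232,-0.011,0,0,0],[1,0.0192,-0.0232,-0.011,0,0,0],[1,0,0,0,0,0,0]],
])

```text
t: 23.17
tcp_pos: [0.6011, 0.0036, 0.4009]
orientation: [-0.001, 0.999, 0.038, 0.002]
ft_force: [-1.0, -0.5, 0.6]
finger_gap: 0.999
gripper_force: 0.0
```

```bash
python3 - <<'E'
from h import *
where()
p,d,C=snap('wrist','w2'); W=cloud(d,C)
def rect(k,n):
    q=W[k][:,:2].astype(np.float32)
    if len(q)<10: print(n,'few',len(q)); return
    rr=cv2.minAreaRect(q); bx=cv2.boxPoints(rr); e=max([bx[1]-bx[0],bx[2]-bx[1]],key=np.linalg.norm)
    print(n,np.round(rr[0],4),np.round(rr[1],4),'yaw',round(np.degrees(np.arctan2(e[1],e[0]))%180,1),'z',W[k][:,2].max().round(4),k.sum())
near=(np.hypot(W[...,0]-.64,W[...,1]-.01)<.08)
rect(near&(W[...,2]>.074)&(W[...,2]<.095),'head')
for i,b in enumerate([(.3803,-.2226),(.3888,-.2939),(.5943,-.198),(.6024,-.2694)]):
    rect((W[...,2]>.125)&(W[...,2]<.145)&(np.hypot(W[...,0]-b[0],W[...,1]-b[1])<.03),f'bolt{i}')
rect((abs(W[...,2]-.055)<.008)&(np.hypot(W[...,0]-.56,W[...,1]-.015)<.09),'handle')
hsv=cv2.cvtColor(p,cv2.COLOR_BGR2HSV)
for i in range(-1,2):
  b=np.array([.4911,-.246])+i*.046*np.array([.9934,.1149]); k=(W[...,2]>.103)&(W[...,2]<.13)&(np.hypot(W[...,0]-b[0],W[...,1]-b[1])<.02); print('peg',b,k.sum(),np.percentile(W[k][:,2],[50,90]) if k.sum() else'', W[k&(W[...,2]>.11)].mean(0))
E
```

```text
t 23.17 tcp [0.6011 0.0036 0.4009] yaw 4.3 tilt z [ 0.005  0.001 -1.   ] j6 1.481 gap 0.999
head [0.6546 0.0072] [0.0439 0.0497] yaw 171.2 z 0.0858 889
bolt0 few 0
bolt1 [ 0.389  -0.2927] [0.039  0.0161] yaw 6.8 z 0.1376 246
bolt2 [ 0.5947 -0.1965] [0.0392 0.0161] yaw 6.6 z 0.1383 335
bolt3 [ 0.6033 -0.2681] [0.0389 0.0164] yaw 6.2 z 0.1377 369
handle [0.5653 0.0213] [0.018  0.1243] yaw 171.0 z 0.0566 659
peg [ 0.4454036 -0.2512854] 177 [0.11848534 0.12026535] [ 0.44760285 -0.24872521  0.11805296]
peg [ 0.4911 -0.246 ] 198 [0.11965067 0.12128003] [ 0.49299917 -0.24320121  0.11884298]
peg [ 0.5367964 -0.2407146] 202 [0.11891421 0.12019588] [ 0.53828702 -0.23824908  0.11813403]
```

View pics/w2.png

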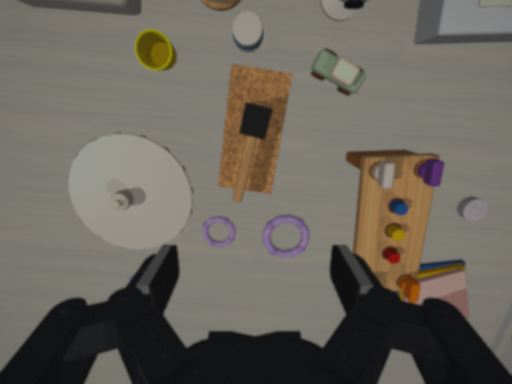

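Bolts read home at 6.2 to 6.8° against the deck's 6.6°. Green is hidden, but it was stalled by torque. The mallet head is at (255,120) with its handle toward (238,200).

step_arm([
  [[1,0,0,0,0,0,6.65],[1,0,0,0,0,0,6.65],[1,0.0253,-0.006,0,0,0,0],[1,0.0253,-0.006,0,0,0,0],[1,0,0,0.038,0,0,0],[1,0,0,0.038,0,0,0],[1,0,0,0.038,0,0,0],[1,0,0,0.038,0,0,0],[1,0,0,0.038,0,0,0],[1,0,0,0.038,0,0,0],[1,0,0,0.038,0,0,0],[1,0,0,0.0223,0,0,0],[1,0,0,0.0223,0,0,0],[1,0,0,0.0223,0,0,0],[1,0,0,0,0,0,0],[-1,0,0,0,0,0,0],[-1,0,0,0,0,0,0],[-1,0,0,0,0,0,0],[-1,0,0,0,0,0,0],[-1,0,0,0,0,0,0]],
])

```text
t: 24.88
tcp_pos: [0.6513, 0.0038, 0.068]
orientation: [-0.0, 0.997, -0.08, 0.002]
ft_force: [-0.6, 0.7, 7.7]
finger_gap: 0.504
gripper_force: 62.0
```

```bash
python3 - <<'E'
from h import *
where(); s=pose()[0]; print(s['ft_force'],s['gripper_force'])
E
```

```text
t 24.88 tcp [0.6513 0.0038 0.068 ] yaw -9.16 tilt z [ 0.003 -0.    -1.   ] j6 1.718 gap 0.504
[-0.59507667  0.73956863  7.74770761] 62.02304631471634
```

step_arm([
  [[-1,0,0,-0.0354,0,0,0],[-1,0,0,-0.0354,0,0,0],[-1,0,0,-0.0354,0,0,0],[-1,0,0,-0.0354,0,0,0],[-1,0,0,-0.0354,0,0,0],[-1,0,0,0,0,0,-7.05],[-1,0,0,0,0,0,-7.05],[-1,0,0,0,0,0,-7.05],[-1,0,0,0,0,0,-7.05],[-1,0,0,0,0,0,-7.05],[-1,0,0,0,0,0,-7.05],[-1,0,0,0,0,0,-7.05],[-1,0,0,0,0,0,-7.05],[-1,0,0,0,0,0,-7.05],[-1,0,0,0,0,0,-7.05],[-1,0,0,0,0,0,-7.05],[-1,0,0,0,0,0,-7.05],[-1,0,0,0,0,0,-7.05],[-1,0,0,0,0,0,-7.05],[-1,0,0,0,0,0,-7.05]],
])

```text
t: 26.55
tcp_pos: [0.6496, 0.0039, 0.2432]
orientation: [0.0, 0.663, 0.749, -0.0]
ft_force: [0.3, 0.2, -2.2]
finger_gap: 0.512
gripper_force: 62.1
```

```bash
python3 - <<'E'
from h import *
s=pose()[0]; print(s['ft_force'],s['gripper_force'])
# mallet centre is +3mm in tool x (world +y at yaw 96.6)
for n,x in(('blue',.046),('yellow',0),('red',-.046)):
    b=np.array([.4911,-.2462])+x*np.array([.9934,.1149])-.003*np.array([-.115,.9934])
    print(n,b.round(4)); plan([b[0],b[1],.2],96.6)
p,d,C=snap('wrist','w3')
E
```

```text
[ 0.27968454  0.24882152 -2.23768589] 62.085354030132294
blue [ 0.5371 -0.2439]
t 26.55 tcp [0.6496 0.0039 0.2432] yaw 96.94 tilt z [-0. -0. -1.] j6 -0.133 gap 0.512
turn rz 0.3 then xyz mm [-233.2 -140.2   43.2]
yellow [ 0.4914 -0.2492]
t 26.55 tcp [0.6496 0.0039 0.2432] yaw 96.94 tilt z [-0. -0. -1.] j6 -0.133 gap 0.512
turn rz 0.3 then xyz mm [-233.2 -186.2   43.2]
red [ 0.4457 -0.2545]
t 26.55 tcp [0.6496 0.0039 0.2432] yaw 96.94 tilt z [-0. -0. -1.] j6 -0.133 gap 0.512
turn rz 0.3 then xyz mm [-233.2 -232.2   43.2]
```

View pics/w3.png

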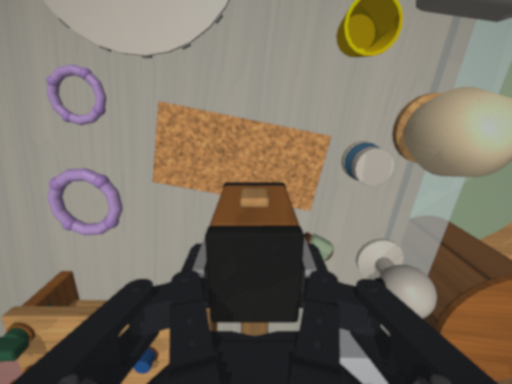

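Held cleanly upright: mallet head at (255,270), handle hidden behind it. Now over the blue peg.

step_arm([
  [[-1,-0.0291,-0.0175,0,0,0,0],[-1,-0.0291,-0.0175,0,0,0,0],[-1,-0.0291,-0.0175,0,0,0,0],[-1,-0.0291,-0.0175,0,0,0,0],[-1,-0.0291,-0.0175,0,0,0,0],[-1,-0.0292,-0.0175,0,0,0,0],[-1,-0.0292,-0.0176,0,0,0,0],[-1,-0.0292,-0.0176,0,0,0,0],[-1,0,0,0,0,0,0],[-1,0,0,0.0164,0,0,0],[-1,0,0,0.0164,0,0,0],[-1,0,0,0.0164,0,0,0],[-1,0,0,0.0164,0,0,0],[-1,0,0,0.0166,0,0,0],[-1,0,0,0,0,0,0],[-1,0,0,0,0,0,0],[-1,0,0,0,0,0,0]],
])

```text
t: 28.02
tcp_pos: [0.5385, -0.2447, 0.1634]
orientation: [0.002, 0.666, 0.746, -0.0]
ft_force: [-4.0, -2.3, 13.4]
finger_gap: 0.509
gripper_force: 64.4
```

step_arm([
  [[-1,0,0,0.005,0,0,0],[-1,0,0,0,0,0,0],[-1,0,0,0,0,0,0]],
])

```text
t: 28.27
tcp_pos: [0.5388, -0.2454, 0.1628]
orientation: [0.003, 0.666, 0.746, -0.0]
ft_force: [-15.7, 0.0, 50.0]
finger_gap: 0.508
gripper_force: 68.8
```

step_arm([
  [[-1,0,0,-0.027,0,0,0],[-1,0,0,-0.027,0,0,0],[-1,0,0,0,0,0,0],[-1,0,-0.023,0,0,0,0],[-1,0,-0.023,0,0,0,0],[-1,0,0,0,0,0,0],[-1,0,0,0.017,0,0,0],[-1,0,0,0.017,0,0,0],[-1,0,0,0.017,0,0,0],[-1,0,0,0,0,0,0],[-1,0,0,0,0,0,0],[-1,0,0,0,0,0,0]],
])

```text
t: 29.27
tcp_pos: [0.4929, -0.2498, 0.16]
orientation: [0.002, 0.666, 0.746, -0.0]
ft_force: [-2.9, -2.0, 9.2]
finger_gap: 0.509
gripper_force: 63.6
```

```bash
python3 - <<'E'
from h import *
where(); delta([.4457,-.2545,.16],96.6)
E
```

```text
t 29.27 tcp [ 0.4929 -0.2498  0.16  ] yaw 96.49 tilt z [ 0.002 -0.002 -1.   ] j6 -0.603 gap 0.509
shift mm [  0.7 -47.4  -0.1] rz -0.1
```

step_arm([
  [[-1,0,0,0.004,0,0,0],[-1,0,0,0,0,0,0],[-1,0,0,0,0,0,0]],
])

```text
t: 29.52
tcp_pos: [0.4931, -0.2501, 0.1596]
orientation: [0.002, 0.666, 0.746, -0.0]
ft_force: [-13.1, 1.8, 43.9]
finger_gap: 0.509
gripper_force: 67.7
```

step_arm([
  [[-1,0,0,-0.027,0,0,0],[-1,0,0,-0.027,0,0,0],[-1,0,0,0,0,0,0],[-1,0,-0.0233,0,0,0,0],[-1,0,-0.0233,0,0,0,0],[-1,0,0,0,0,0,0],[-1,0,0,0.018,0,0,0],[-1,0,0,0.018,0,0,0],[-1,0,0,0.018,0,0,0],[-1,0,0,0,0,0,0],[-1,0,0,0,0,0,0],[-1,0,0,0.002,0,0,0],[-1,0,0,0,0,0,0],[-1,0,0,0,0,0,0]],
])

```text
t: 30.68
tcp_pos: [0.4465, -0.2554, 0.1551]
orientation: [0.001, 0.666, 0.746, -0.0]
ft_force: [-9.0, -0.7, 29.1]
finger_gap: 0.508
gripper_force: 64.6
```

step_arm([
  [[-1,0,0,-0.024,0,0,0],[-1,0,0,-0.024,0,0,0],[-1,0,0,-0.024,0,0,0],[-1,0,0,-0.024,0,0,0],[-1,0.0263,0.0226,0,0,0,0],[-1,0.0263,0.0226,0,0,0,0],[-1,0.0263,0.0226,0,0,0,0],[-1,0.0263,0.0226,0,0,0,0],[-1,0.0263,0.0226,0,0,0,0],[-1,0.0263,0.0226,0,0,0,0],[-1,0.0263,0.0226,0,0,0,0],[-1,0.0263,0.0226,0,0,0,0],[-1,0.0263,0.0226,0,0,0,0],[-1,0,0,0,0,0,0]],
])

```text
t: 31.85
tcp_pos: [0.6236, 0.0093, 0.248]
orientation: [0.0, 0.664, 0.747, 0.001]
ft_force: [0.3, -0.7, -2.1]
finger_gap: 0.508
gripper_force: 60.9
```

```bash
python3 - <<'E'
from h import *
where(); 
p,d,C=snap('top','t2'); W=cloud(d,C)
for i in range(-1,2):
  b=np.array([.4911,-.246])+i*.046*np.array([.9934,.1149]); k=(np.hypot(W[...,0]-b[0],W[...,1]-b[1])<.009); print('peg',k.sum(),W[k][:,2].round(4))
p,d,C=snap('scene','s2'); W=cloud(d,C)
for i in range(-1,2):
  b=np.array([.4911,-.246])+i*.046*np.array([.9934,.1149]); k=(np.hypot(W[...,0]-b[0],W[...,1]-b[1])<.009)&(W[...,2]>.09); print('peg',k.sum(),W[k][:,2].round(4))
cv2.imwrite('pics/s2c.png',cv2.resize(p[150:310,120:370],None,fx=3,fy=3,interpolation=cv2.INTER_CUBIC))
E
```

```text
t 31.85 tcp [0.6236 0.0093 0.248 ] yaw 96.71 tilt z [ 0.002  0.002 -1.   ] j6 -0.123 gap 0.508
peg 38 [0.1009 0.1032 0.1013 0.1018 0.1013 0.0982 0.1019 0.1012 0.1039 0.104
 0.1029 0.0993 0.1011 0.0948 0.1029 0.1032 0.1024 0.1017 0.1014 0.1053
 0.1016 0.1028 0.1071 0.101  0.1044 0.0976 0.1066 0.0995 0.1022 0.1034
 0.1004 0.0998 0.0999 0.1048 0.1042 0.0999 0.1017 0.0997]
peg 35 [0.1057 0.1054 0.1003 0.102  0.1077 0.1028 0.1016 0.1039 0.1075 0.1034
 0.102  0.0994 0.102  0.1036 0.1074 0.1028 0.1067 0.1033 0.1049 0.1038
 0.1022 0.1012 0.1029 0.1041 0.1022 0.1061 0.0976 0.0984 0.097  0.1045
 0.1074 0.1003 0.1023 0.1048 0.0983]
peg 34 [0.1038 0.1053 0.1029 0.1011 0.1027 0.1028 0.1057 0.0994 0.1014 0.1029
 0.0994 0.1011 0.1041 0.1045 0.1035 0.102  0.1086 0.1075 0.1022 0.1009
 0.1049 0.1008 0.1025 0.0972 0.1035 0.0989 0.1017 0.0998 0.0989 0.1036
 0.1011 0.0973 0.1028 0.1   ]
peg 19 [0.1004 0.1014 0.1012 0.1013 0.1008 0.0967 0.1017 0.1014 0.099  0.1043
 0.1011 0.102  0.0991 0.1003 0.0981 0.0996 0.0983 0.0989 0.0982]
peg 19 [0.1024 0.1005 0.1    0.1022 0.0999 0.0998 0.1025 0.1003 0.0994 0.1017
 0.1013 0.0993 0.1008 0.0987 0.1031 0.1013 0.1009 0.0987 0.1007]
peg 24 [0.1052 0.0998 0.1025 0.0992 0.1003 0.1043 0.0996 0.1016 0.1008 0.0996
 0.1018 0.1026 0.1008 0.0986 0.1019 0.1018 0.102  0.1004 0.1028 0.1012
 0.103  0.0995 0.099  0.0959]
```

View pics/s2c.png

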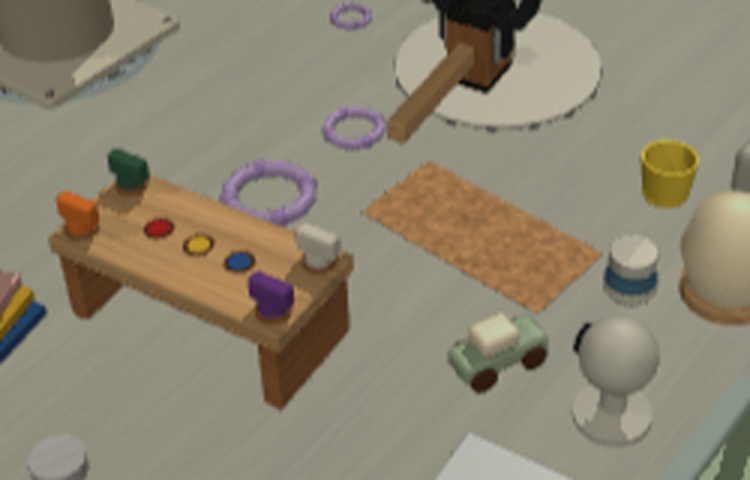

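All three pegs are flush and all four bars, green included, lie along the bench. I lower the mallet onto the mat.

step_arm([
  [[-1,-0.003,0,0.037,0,0,0],[-1,-0.003,0,0.037,0,0,0],[-1,0,0,0.037,0,0,0],[-1,0,0,0.037,0,0,0],[-1,0,0,0.02,0,0,0],[-1,0,0,0.01,0,0,0],[-1,0,0,0.005,0,0,0],[-1,0,0,0,0,0,0],[-1,0,0,0,0,0,0],[-1,0,0,0,0,0,0]],
])

```text
t: 32.78
tcp_pos: [0.6223, -0.002, 0.0675]
orientation: [0.001, 0.665, 0.746, 0.001]
ft_force: [-0.3, 0.2, -2.2]
finger_gap: 0.505
gripper_force: 60.9
```

step_arm([
  [[-1,0,0,0.004,0,0,0],[-1,0,0,0.004,0,0,0],[-1,0,0,0.002,0,0,0],[-1,0,0,0,0,0,0],[-1,0,0,0,0,0,0]],
])

```text
t: 33.2
tcp_pos: [0.6215, -0.0018, 0.057]
orientation: [0.0, 0.665, 0.747, 0.0]
ft_force: [-3.3, 0.4, 9.1]
finger_gap: 0.507
gripper_force: 62.1
```

step_arm([
  [[1,0,0,0,0,0,0],[1,0,0,0,0,0,0],[1,0,0,0,0,0,0],[1,0,0,0,0,0,0],[1,0,0,-0.02,0,0,0],[1,0,0,-0.035,0,0,0],[1,0,0,-0.035,0,0,0],[1,0,0,-0.035,0,0,0],[1,0,0,-0.035,0,0,0],[1,0,0,-0.035,0,0,0],[1,0,0,-0.035,0,0,0],[1,0,0,-0.035,0,0,0],[1,0,0,-0.035,0,0,0],[0,0.003,-0.025,0,0,0,0],[0,0.003,-0.025,0,0,0,0],[0,0.003,-0.025,0,0,0,0],[0,0.003,-0.025,0,0,0,0],[0,0.003,-0.025,0,0,0,0],[0,0.003,-0.025,0,0,0,0],[0,0,0,0,0,0,0]],
])

```text
t: 34.87
tcp_pos: [0.4658, -0.0011, 0.3554]
orientation: [-0.001, 0.665, 0.747, -0.001]
ft_force: [-0.1, -0.8, -0.4]
finger_gap: 0.503
gripper_force: 0.0
```

```bash
python3 - <<'E'
from h import *
where(); 
p,d,C=snap('wrist','w4'); W=cloud(d,C)
hsv=cv2.cvtColor(p,cv2.COLOR_BGR2HSV)
m=((hsv[...,0]>118)&(hsv[...,0]<150)&(hsv[...,1]>50)&(hsv[...,2]>60)).astype(np.uint8)
n,l,st,_=cv2.connectedComponentsWithStats(m)
for i in range(1,n):
    if st[i,4]>40:
        q=W[l==i]; q=q[q[:,2]<.03]
        if len(q)>20:
            (c,r)=cv2.minEnclosingCircle(q[:,:2].astype(np.float32)); print('purple',st[i],np.round(c,4),'dia',round(2*r,4),q[:,2].max().round(4))
k=(abs(W[...,2]-.028)<.006)&(np.hypot(W[...,0]-.5,W[...,1]-.24)<.15); print('tt',cv2.minEnclosingCircle(W[k][:,:2].astype(np.float32)))
k=(W[...,2]>.045)&(W[...,2]<.08)&(np.hypot(W[...,0]-.5,W[...,1]-.24)<.08); print('pot',W[k].mean(0) if k.any() else None,k.sum())
E
```

```text
t 34.87 tcp [ 0.4658 -0.0011  0.3554] yaw 96.58 tilt z [-0.003  0.    -1.   ] j6 -0.143 gap 0.503
purple [211  86  40  43 655] [0.4168 0.0685] dia 0.0701 0.0152
purple [ 198  164   53   50 1079] [ 0.4166 -0.0738] dia 0.0996 0.0215
tt ((0.4949353337287903, 0.22487041354179382), 0.11795753985643387)
pot None 0
```

View pics/w4.png

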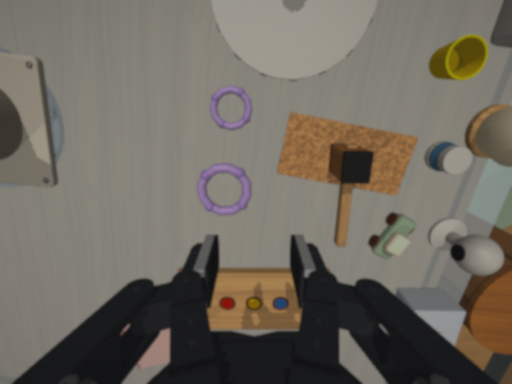

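The mallet stands free on the cork at (350,165). The middle teether is at (231,108), measured at 70 mm, and the large one at (224,189) at 100 mm. The jar and the car have not moved.

```bash
python3 - <<'E'
from h import *
K,R,c=cam('top'); W=cloud(np.load('pics/top0.npy'),(K,R,c))
k=(abs(W[...,2]-.028)<.008)&(np.hypot(W[...,0]-.49,W[...,1]-.24)<.15); print('tt',cv2.minEnclosingCircle(W[k][:,:2].astype(np.float32)),W[k].mean(0))
k=(W[...,2]>.05)&(W[...,2]<.08)&(np.hypot(W[...,0]-.49,W[...,1]-.24)<.08); print('pot',W[k].mean(0),k.sum())
k=(W[...,2]>.012)&(W[...,2]<.03)&(np.hypot(W[...,0]-.51,W[...,1]+.44)<.06); print('tin',cv2.minEnclosingCircle(W[k][:,:2].astype(np.float32)),W[k].mean(0),k.sum())
a=np.radians(96.6); plan(np.array([.4168-.03*np.sin(a),.0685+.03*np.cos(a),.028]),96.6)
E
```

```text
tt ((0.4921180009841919, 0.23866437375545502), 0.12152047455310822) [0.4905573  0.23786514 0.02774093]
pot [0.48714953 0.24789983 0.05661012] 126
tin ((0.5112874507904053, -0.4516769349575043), 0.02543267048895359) [ 0.51040339 -0.45129755  0.02024254] 245
t 34.92 tcp [ 0.4682 -0.0011  0.3559] yaw 96.58 tilt z [-0. -0. -1.] j6 -0.143 gap 0.501
turn rz -0.0 then xyz mm [ 75.1 -73.  327.9]
```

step_arm([
  [[0,0.0188,-0.0182,0.03,0,0,0],[0,0.0188,-0.0182,0.03,0,0,0],[0,0.0188,-0.0183,0.03,0,0,0],[0,0.0187,-0.0183,0.03,0,0,0],[0,0,0,0.035,0,0,0],[0,0,0,0.035,0,0,0],[0,0,0,0.035,0,0,0],[0,0,0,0.035,0,0,0],[0,0,0,0.035,0,0,0],[0,0,0,0.02,0,0,0],[0,0,0,0.012,0,0,0],[0,0,0,0,0,0,0],[0,0,0,0,0,0,0]],
])

```text
t: 36.0
tcp_pos: [0.3893, 0.0652, 0.028]
orientation: [-0.0, 0.665, 0.747, -0.0]
ft_force: [0.4, 1.1, -0.3]
finger_gap: 0.497
gripper_force: 0.0
```

```bash
python3 - <<'E'
from h import *
where(); s=pose()[0]; print(s['ft_force'])
p,d,C=snap('wrist'); cv2.imwrite('pics/w5.png',p); print(d[200:300:10,255].round(3))
E
```

```text
t 36.0 tcp [0.3893 0.0652 0.028 ] yaw 96.58 tilt z [-0.001 -0.    -1.   ] j6 0.021 gap 0.497
[ 0.4417156   1.08946574 -0.28687693]
[0.156 0.158 0.149 0.149 0.15  0.151 0.154 0.156 0.16  0.176]
```

View pics/w5.png

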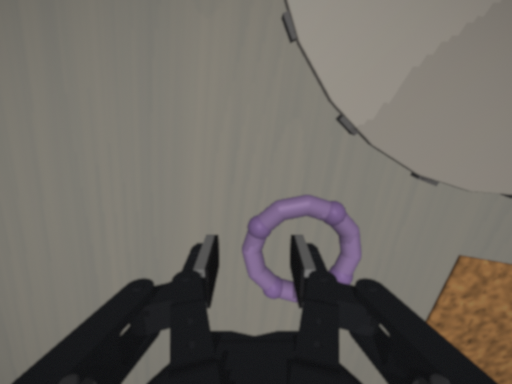

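The left rim of the ring at (250,255) is between the fingers, with the right finger inside the hole at (300,260). Closing and lifting.

step_arm([
  [[-1,0,0,0,0,0,0],[-1,0,0,0,0,0,0],[-1,0,0,0,0,0,0],[-1,0,0,0,0,0,0],[-1,0,0,0,0,0,0],[-1,0,0,-0.02,0,0,0],[-1,0,0,-0.03,0,0,0],[-1,0,0,-0.03,0,0,0],[-1,0,0,0,0,0,0]],
])

```text
t: 36.8
tcp_pos: [0.3914, 0.0655, 0.1131]
orientation: [0.003, 0.665, 0.747, 0.003]
ft_force: [0.9, -0.0, -0.6]
finger_gap: 0.116
gripper_force: 59.0
```

```bash
python3 - <<'E'
from h import *
s=pose()[0]; print(s['ft_force'],s['gripper_force'])
p,d,C=snap('wrist','w6'); W=cloud(d,C)
hsv=cv2.cvtColor(p,cv2.COLOR_BGR2HSV)
m=((hsv[...,0]>118)&(hsv[...,0]<150)&(hsv[...,1]>50)&(hsv[...,2]>60)&(W[...,2]>.05)&(W[...,2]<.2))
q=W[m]; print(m.sum(),q.mean(0),q.min(0),q.max(0)); A=np.c_[q[:,:2],np.ones(len(q))]; print('plane',np.linalg.lstsq(A,q[:,2],rcond=None)[0])
tt=np.array([.492,.2385]); a=np.radians(96.6)
c=tt+[-.05,-.05]; plan(np.array([c[0]-.03*np.sin(a),c[1]+.03*np.cos(a),.108]),96.6)
E
```

```text
[ 0.91076647 -0.02971388 -0.63642015] 58.96110872738063
4210 [0.41803584 0.08245426 0.09512626] [0.38435631 0.04550708 0.0880768 ] [0.45283702 0.10557747 0.13821274]
plane [ 0.00293207 -0.03557069  0.09683351]
t 36.85 tcp [0.3908 0.0654 0.1115] yaw 96.58 tilt z [ 0.007  0.001 -1.   ] j6 0.021 gap 0.12
turn rz -0.0 then xyz mm [116.4  35.    3.5]
```

step_arm([
  [[-1,0.0291,0.0087,0,0,0,0],[-1,0.0291,0.0087,0,0,0,0],[-1,0.0291,0.0088,0,0,0,0],[-1,0.0291,0.0088,0,0,0,0],[-1,0,0,0,0,0,0],[-1,0,0,0.018,0,0,0],[-1,0,0,0.018,0,0,0],[-1,0,0,0.013,0,0,0],[-1,0,0,0.003,0,0,0],[-1,0,0,0,0,0,0]],
])

```text
t: 37.68
tcp_pos: [0.4095, 0.1842, 0.0572]
orientation: [-0.0, 0.665, 0.747, -0.001]
ft_force: [-4.7, -2.7, 23.4]
finger_gap: 0.118
gripper_force: 62.0
```

```bash
python3 - <<'E'
from h import *
where(); s=pose()[0]; print(s['ft_force'],s['gripper_force'])
E
```

```text
t 37.68 tcp [0.4095 0.1842 0.0572] yaw 96.59 tilt z [-0.002 -0.001 -1.   ] j6 0.281 gap 0.118
[-4.662765   -2.70847622 23.35532485] 61.97529480792582
```

step_arm([
  [[-1,0,0,-0.003,0,0,0],[-1,0,0,0,0,0,0],[0,0,0,0,0,0,0],[0,0,0,0,0,0,0],[0,0,0,0,0,0,0],[0,0,0,0,0,0,0],[0,0,0,-0.01,0,0,0],[0,0,0,-0.03,0,0,0],[0,0,0,-0.03,0,0,0],[0,0,0,-0.03,0,0,0],[0,0,0,-0.03,0,0,0],[0,0,0,-0.03,0,0,0],[0,-0.0337,0,-0.02,0,0,0],[0,-0.0337,0,-0.02,0,0,0],[1,-0.0337,0,-0.02,0,0,0],[1,-0.0337,0,0,0,0,0],[1,-0.0337,0,0,0,0,0],[1,-0.0337,0,0,0,0,0],[1,-0.0337,0,0,0,0,0],[1,0,0,0,0,0,0]],
])

```text
t: 39.35
tcp_pos: [0.4377, -0.0539, 0.2807]
orientation: [0.001, 0.667, 0.745, -0.0]
ft_force: [0.7, -0.1, 0.3]
finger_gap: 0.998
gripper_force: 0.0
```

```bash
python3 - <<'E'
from h import *
where()
p,d,C=snap('wrist','w7'); W=cloud(d,C)
p,d,C=snap('top','t3'); W=cloud(d,C)
k=(W[...,2]>.014)&(W[...,2]<.03)&(np.hypot(W[...,0]-.51,W[...,1]+.45)<.08); print('tin',cv2.minEnclosingCircle(W[k][:,:2].astype(np.float32)),k.sum())
hsv=cv2.cvtColor(p,cv2.COLOR_BGR2HSV)
m=((hsv[...,0]>118)&(hsv[...,0]<150)&(hsv[...,1]>40)&(hsv[...,2]>60)).astype(np.uint8)
n,l,st,_=cv2.connectedComponentsWithStats(m)
for i in range(1,n):
    if st[i,4]>30: q=W[l==i]; print('purple',st[i],np.round(cv2.minEnclosingCircle(q[:,:2].astype(np.float32))[0],4),np.median(q[:,2]).round(4))
plan([.5113,-.4517,.3],96.6)
E
```

```text
t 39.35 tcp [ 0.4377 -0.0539  0.2807] yaw 96.36 tilt z [ 0.002 -0.002 -1.   ] j6 -0.259 gap 0.998
tin ((0.5106734037399292, -0.45259368419647217), 0.025564249604940414) 238
purple [351 154   9  15 103] [ 0.4648 -0.1362] 0.1339
purple [173 212  25  24 230] [0.4377 0.1867] 0.0389
purple [263 223   9  20 102] [ 0.3775 -0.0184] 0.016
purple [287 224  11  23 129] [ 0.3769 -0.0577] 0.0165
purple [155 277  17  18 108] [0.2837 0.1334] 0.0083
t 39.45 tcp [ 0.437  -0.0506  0.2802] yaw 96.4 tilt z [ 0.  0. -1.] j6 -0.254 gap 1.006
turn rz -0.2 then xyz mm [-406.9   27.7  -19.8]
```

View pics/t3.png

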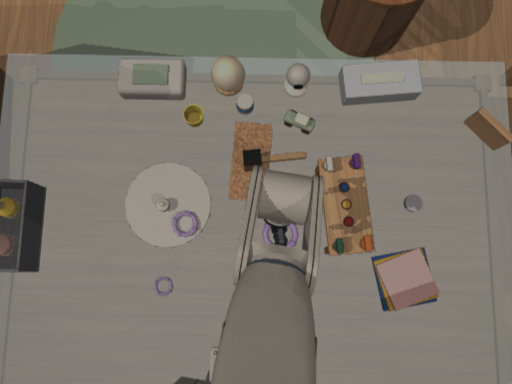

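The teether lies on the turntable at (185,224), the mallet is on the cork at (252,157), and the tin is at (413,203). No cup or rattle is anywhere, including where the arm stood at the start.

step_arm([
  [[1,-0.037,0.0025,0,0,0,0],[1,-0.037,0.0025,0,0,0,0],[1,-0.037,0.0025,0,0,0,0],[1,-0.037,0.0025,0,0,0,0],[1,-0.037,0.0025,0,0,0,0],[1,-0.037,0.0025,0,0,0,0],[1,-0.037,0.0025,0,0,0,0],[1,-0.037,0.0025,0,0,0,0],[1,-0.037,0.0025,0,0,0,0],[1,-0.037,0.0025,0,0,0,0],[1,-0.037,0.0025,0,0,0,0],[1,0,0,0.03,0,0,0],[1,0,0,0.03,0,0,0],[1,0,0,0.03,0,0,0],[1,0,0,0,0,0,0]],
])

```text
t: 40.7
tcp_pos: [0.5092, -0.4467, 0.1833]
orientation: [-0.006, 0.665, 0.747, 0.0]
ft_force: [-0.9, 0.5, -2.1]
finger_gap: 0.995
gripper_force: 0.0
```

```bash
python3 - <<'E'
from h import *
p,d,C=snap('wrist','w8'); W=cloud(d,C)
k=(W[...,2]>.012)&(W[...,2]<.03)&(np.hypot(W[...,0]-.51,W[...,1]+.45)<.06); print('tin',cv2.minEnclosingCircle(W[k][:,:2].astype(np.float32)),k.sum(),W[k].mean(0))
plan([.5107,-.4525,.028],96.6)
E
```

```text
tin ((0.5116612911224365, -0.45082348585128784), 0.0246056467294693) 1484 [ 0.51147552 -0.44957335  0.02025216]
t 40.75 tcp [ 0.5103 -0.4478  0.1865] yaw 96.67 tilt z [-0.006  0.005 -1.   ] j6 -0.854 gap 1.001
turn rz 0.1 then xyz mm [ -4.7  -0.2 158.5]
```

step_arm([
  [[1,-0.0035,0,0.027,0,0,0],[1,0,0,0.027,0,0,0],[1,0,0,0.027,0,0,0],[1,0,0,0.027,0,0,0],[1,0,0,0.027,0,0,0],[1,0,0,0.02,0,0,0],[1,0,0,0,0,0,0],[-1,0,0,0,0,0,0],[-1,0,0,0,0,0,0],[-1,0,0,0,0,0,0],[-1,0,0,0,0,0,0],[-1,0,0,0,0,0,0],[-1,0,0,-0.03,0,0,0],[-1,0,0,-0.04,0,0,0],[-1,0,0,-0.04,0,0,0],[-1,0,0,-0.04,0,0,0],[-1,0,0,-0.04,0,0,0],[-1,0,0,-0.03,0,0,0],[-1,0,0,0,0,0,0]],
])

```text
t: 42.33
tcp_pos: [0.5145, -0.4569, 0.265]
orientation: [0.007, 0.665, 0.746, -0.0]
ft_force: [0.5, -0.3, 0.3]
finger_gap: 0.517
gripper_force: 61.2
```

```bash
python3 - <<'E'
from h import *
s=pose()[0]; print(s['gripper_force'])
tt=np.array([.492,.2385]); plan([tt[0]-.05,tt[1]+.055,.12],96.6)
p,d,C=snap('wrist','w9'); cv2.imwrite('pics/w9c.png',p[180:384,130:380])
E
```

```text
61.156872510910034
t 42.33 tcp [ 0.5145 -0.4569  0.265 ] yaw 96.57 tilt z [ 0.011 -0.01  -1.   ] j6 -0.858 gap 0.517
turn rz -0.0 then xyz mm [753.8  14.2 145. ]
```

View pics/w9c.png

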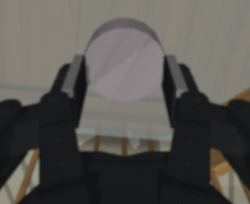

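The tin is held between the pads at about (125,65) in the crop. I carry it over.

step_arm([
  [[-1,0.038,0.0007,0,0,0,0],[-1,0.038,0.0007,0,0,0,0],[-1,0.038,0.0007,0,0,0,0],[-1,0.038,0.0007,0,0,0,0],[-1,0.038,0.0007,0,0,0,0],[-1,0.038,0.0007,0,0,0,0],[-1,0.038,0.0007,0,0,0,0],[-1,0.038,0.0007,0,0,0,0],[-1,0.038,0.0007,0,0,0,0],[-1,0.038,0.0007,0,0,0,0],[-1,0.038,0.0007,0,0,0,0],[-1,0.038,0.0007,0,0,0,0],[-1,0.038,0.0007,0,0,0,0],[-1,0.038,0.0007,0,0,0,0],[-1,0.038,0.0007,0,0,0,0],[-1,0.038,0.0007,0,0,0,0],[-1,0.038,0.0007,0,0,0,0],[-1,0.038,0.0007,0,0,0,0],[-1,0.038,0.0007,0,0,0,0],[-1,0.03,0.0007,0,0,0,0]],
])

```text
t: 44.05
tcp_pos: [0.4382, 0.2967, 0.2544]
orientation: [-0.0, 0.665, 0.747, -0.0]
ft_force: [0.5, -0.1, -0.4]
finger_gap: 0.521
gripper_force: 61.2
```

```bash
python3 - <<'E'
from h import *
p,d,C=snap('wrist','w10'); W=cloud(d,C); s,R,t=pose(); print(t)
k=(W[...,2]>t[2]-.04)&(W[...,2]<t[2])&(np.hypot(W[...,0]-t[0],W[...,1]-t[1]-.015)<.045)&(np.hypot(*(np.indices(d.shape)-np.array([245,255])[:,None,None]))<45)
q=W[k]; print(k.sum(),q.mean(0),q.min(0),q.max(0)); A=np.c_[q[:,:2]-q[:,:2].mean(0),np.ones(len(q))]; print(np.linalg.lstsq(A,q[:,2],rcond=None)[0])
tt=np.array([.492,.2385]); plan([tt[0]-.05,tt[1]+.055,.06],96.6)
E
```

```text
[0.43854127 0.30059152 0.25471961]
5608 [0.43714331 0.30441946 0.23620761] [0.41179034 0.27687911 0.21743623] [0.46175812 0.32591894 0.25450568]
[ 0.01457633 -0.07521246  0.23620761]
t 44.1 tcp [0.4385 0.3006 0.2547] yaw 96.7 tilt z [ 0.001  0.003 -1.   ] j6 0.459 gap 0.52
turn rz 0.1 then xyz mm [ -7.4   2.6 194.7]
```

step_arm([
  [[-1,-0.007,0.0026,0.035,0,0,0],[-1,0,0,0.035,0,0,0],[-1,0,0,0.035,0,0,0],[-1,0,0,0.035,0,0,0],[-1,0,0,0.025,0,0,0],[-1,0,0,0.015,0,0,0],[-1,0,0,0,0,0,0],[-1,0,0,0,0,0,0]],
])

```text
t: 44.77
tcp_pos: [0.4419, 0.2872, 0.074]
orientation: [-0.0, 0.665, 0.747, -0.001]
ft_force: [0.1, 0.2, -0.8]
finger_gap: 0.521
gripper_force: 61.2
```

step_arm([
  [[-1,0,0,0.004,0,0,0],[-1,0,0,0.002,0,0,0],[-1,0,0,0,0,0,0],[-1,0,0,0,0,0,0]],
])

```text
t: 45.1
tcp_pos: [0.4431, 0.288, 0.0695]
orientation: [0.0, 0.665, 0.747, 0.001]
ft_force: [0.3, 0.3, -1.1]
finger_gap: 0.52
gripper_force: 61.3
```

step_arm([
  [[-1,0,0,0.003,0,0,0],[-1,0,0,0.002,0,0,0],[-1,0,0,0,0,0,0],[-1,0,0,0,0,0,0]],
])

```text
t: 45.43
tcp_pos: [0.4441, 0.2888, 0.0659]
orientation: [0.0, 0.666, 0.746, 0.002]
ft_force: [-2.7, -0.3, 21.4]
finger_gap: 0.522
gripper_force: 63.8
```

step_arm([
  [[-1,0,0,0.003,0,0,0],[-1,0,0,0.001,0,0,0],[-1,0,0,0,0,0,0],[-1,0,0,0,0,0,0]],
])

```text
t: 45.77
tcp_pos: [0.4461, 0.2905, 0.0655]
orientation: [0.001, 0.666, 0.746, 0.005]
ft_force: [-8.7, -0.8, 55.9]
finger_gap: 0.519
gripper_force: 67.8
```

step_arm([
  [[-1,0,0,-0.005,0,0,0],[-1,0,0,0,0,0,0],[1,0,0,0,0,0,0],[1,0,0,0,0,0,0],[1,0,0,0,0,0,0],[1,0,0,0,0,0,0],[1,0,0,-0.01,0,0,0],[1,0,0,-0.03,0,0,0],[1,0,0,-0.04,0,0,0],[1,0,0,-0.04,0,0,0],[1,0,0,-0.04,0,0,0],[1,-0.035,0,-0.02,0,0,0],[1,-0.035,0,0,0,0,0],[1,-0.035,0,0,0,0,0],[1,-0.035,0,0,0,0,0],[1,-0.035,0,0,0,0,0],[1,-0.035,0,0,0,0,0],[1,-0.035,0,0,0,0,0],[1,0,0,0,0,0,0],[1,0,0,0,0,0,0]],
])

```text
t: 47.43
tcp_pos: [0.4708, 0.0428, 0.2451]
orientation: [0.0, 0.667, 0.745, 0.0]
ft_force: [1.0, 0.3, -0.7]
finger_gap: 0.998
gripper_force: 0.0
```

```bash
python3 - <<'E'
from h import *
where()
p,d,C=snap('top'); W=cloud(d,C); cv2.imwrite('pics/t4.png',cv2.resize(p[90:300,110:400],None,fx=2.7,fy=2.7,interpolation=cv2.INTER_CUBIC))
tt=np.array([.492,.2385]); r=np.hypot(W[...,0]-tt[0],W[...,1]-tt[1])
k=(r<.118)&(W[...,2]>.036); n,l,st,_=cv2.connectedComponentsWithStats(k.astype(np.uint8))
for i in range(1,n):
    if st[i,4]>25: q=W[l==i]; c,rr=cv2.minEnclosingCircle(q[:,:2].astype(np.float32)); print(st[i],np.round(c,4),round(rr,4),'z',np.percentile(q[:,2],[10,50,90]).round(4),'r',np.hypot(*(np.array(c)-tt)).round(4))
E
```

```text
t 47.43 tcp [0.4708 0.0428 0.2451] yaw 96.36 tilt z [ 0.  0. -1.] j6 -0.046 gap 0.998
[156 198  14  14 146] [0.4881 0.2489] 0.018 z [0.0478 0.0554 0.0618] r 0.0111
[138 213  18  18 257] [0.4417 0.2913] 0.0253 z [0.045  0.0483 0.0517] r 0.073
[172 212  19  26 169] [0.4347 0.19  ] 0.0357 z [0.0367 0.0398 0.0429] r 0.0751
```

View pics/t4.png

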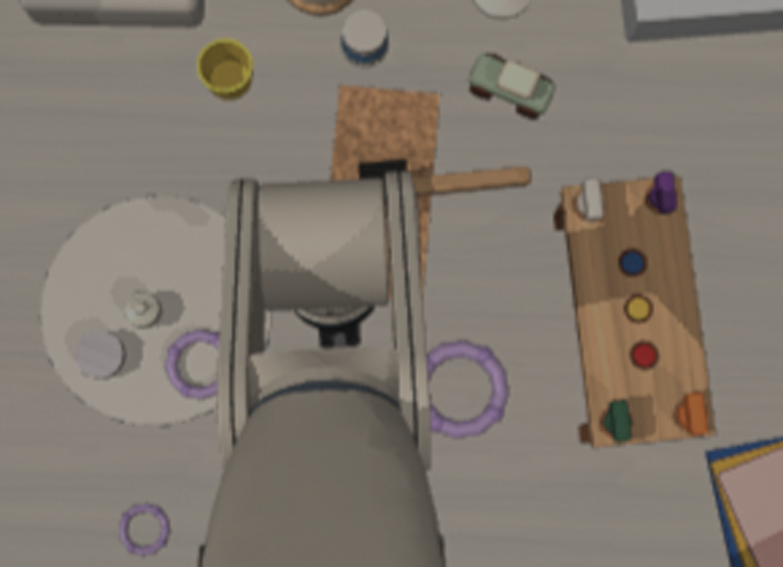

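The tin is at (101,353) and the middle teether at (200,364), both flat on the turntable with the pot standing. The pegs are flush, the bolts are along the bench and the mallet is on the cork. Handing in.

```bash
python3 -c "
from plant import job
print(job.close_job())"
```

```text
the job is handed in; nothing more can be done
None
```

I handed the job in at about 47 s of robot time: bolts home, pegs flush, mallet on its mat, and the teether and tin flat on the turntable with the pot (no cup or rattle was out); no verdict was returned.

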